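Clip the board clamp, then rock a jammed locating block free

TASK

On the soldering pallet, press the raised spring clamp down until it clips under its pin and stays down by itself, so that the circuit board is secured. Then take the tight orange-handled locating block and, while its foot is still in the pocket, rock it side to side along the pocket's length, first clearly towards the clamp and then clearly away from it (about six degrees each way or a little more), and ease it up out of the pocket. Finish while still holding it upright and still, a centimetre or two straight above its pocket, with the clamp still clipped and the board, bowl, bottle and screwdriver left where they are.

Things in the scene. Friction and masses are not known exactly. Their poses are not given: they have to be found in the camera images.
- pallet: fixed brown soldering pallet, a 220 x 220 mm plate whose top is 20 mm above the table. Origin on the table under its centre; axes along its edges. It turns up to 0.45 rad about the vertical. The clamp stands along its +y side, the block holder on its -y side.
- clamp (a joint): angle of the spring clamp's steel arm: 0 level, 0.5 rad fully raised (the start); a spring lifts it with 3 N at the red pad. Pressed to level or to its stop (-0.03, pad 2 mm lower), the sprung brass hook at its end snaps under the steel pin (6 to 8 N on the way, from 0.12 to 0.04). Clipped it rests at 0.01. Pressed less it springs up when let go, or rarely perches above 0.03: not clipped.
- clamp_pad (a point): centre of the top of the clamp's red press pad (26 mm disc, 6 mm thick) on the moving arm. It is 74 mm from the hinge axis along the arm and 9.5 mm above the arm's centre line. At 0 it lies 74.5 mm above the table, fully raised about 109 mm.
- clamp_hinge (a point): point on the clamp's hinge axis, 65 mm above the table. The axis is parallel to the pallet's y. With the clamp level the arm points from here along the pallet's -x to the pin 84 mm away; it swings up from there.
- holder: fixed aluminium block holder on the pallet, 56 (x) x 70 (y) x 28 mm high, standing somewhere along the pallet's -y side and square to the pallet. Origin: centre of its underside, 20 mm above the table. Its +y side faces the clamp.
- pocket (a point): centre of the mouth of the holder's pocket, level with the holder's top, 48 mm above the table, axes as the holder's. The pocket is 46 mm long in y and 22 mm deep. In x a sprung brass cheek presses the block against the other wall with about 30 N, so that a straight pull takes about 30 to 45 N; in y there is 3 mm of play at each end, so that the block can be leant towards +y (the clamp) or -y by about 0.2 rad.
- block: loose locating block, 80 mm high, 0.14 to 0.28 kg. Dark steel foot 24 (x) x 40 (y) mm, 32 mm high, of which 22 mm sit in the pocket; above it an orange handle 20 (x) x 28 (y) mm, 48 mm high, clear all round. Origin: centre of the underside of the foot; z up; axes as the holder's at the start.
- block_top (a point): centre of the top of the block's orange handle, 80 mm above the block's origin, 106 mm above the table at the start.
- board: loose green circuit board 110 x 66 x 4 mm with small parts (up to 6 mm high) lying on the pallet beside the clamp; origin at the centre of its underside. Leave it alone.
- bowl: loose steel bowl, 90 mm across, 40 mm high, origin at the centre of its underside. Leave it alone.
- flux: loose white plastic bottle, 44 mm across, 100 mm high, origin at the centre of its underside. Leave it alone.
- driver: loose screwdriver, 160 mm long, blue handle, lying on the table. Leave it alone.
Not all that is in view belongs to the job. Of the things shaped like the block, the steel one is meant.

How it is judged:
On the way, in this order (a step that is already met when the one before it is completed fails the run):
1. the clamp is clipped and stays down untouched (value of joint clamp below 0.03 rad and contact force between the fingers and pallet below 0.1 N), for 0.3 s.
2. the block leans at least 4 degrees towards the clamp, its foot still in the pocket (value of joint clamp below 0.03 rad and angle between block's own z axis and vertical above 0.07 rad and y of block_top in the frame of pocket above 0.004 m and z of block in the frame of pocket below -0.005 m), for 0.1 s.
3. the block leans at least 4 degrees away from the clamp, its foot still in the pocket (value of joint clamp below 0.03 rad and angle between block's own z axis and vertical above 0.07 rad and y of block_top in the frame of pocket below -0.004 m and z of block in the frame of pocket below -0.003 m), for 0.1 s.
At the end, for the whole second after the job is handed in: The clamp is still clipped (joint below 0.03 rad); the block is held by the fingers alone, touching neither holder, pallet nor board, its underside 4 to 35 mm above the pocket's mouth and within 20 mm of straight above it, upright within 11 degrees and still (below 30 mm/s) (value of joint clamp below 0.03 rad and z of block in the frame of pocket between 0.004 and 0.035 m and horizontal distance between block and pocket below 0.02 m and angle between block's own z axis and vertical below 0.2 rad and contact force between the fingers and block above 1 N and contact force between block and holder below 0.1 N and contact force between block and pallet below 0.1 N and contact force between block and board below 0.1 N and linear speed of block below 0.03 m/s); the arm keeps its last pose, push and grip.
It fails at once if the circuit board is shifted by more than 15 mm (distance of board from where it was at the start of the episode above 0.015 m).
It fails at once if the bowl is moved by more than 30 mm (distance of bowl from where it was at the start of the episode above 0.03 m).
It fails at once if the bottle is moved by more than 30 mm (distance of flux from where it was at the start of the episode above 0.03 m).
It fails at once if the screwdriver is moved by more than 30 mm (distance of driver from where it was at the start of the episode above 0.03 m).
It also fails if it takes over 48 s, if anything falls off the work surface, if the arm or the gripper's body presses on something with over 40 N, if the wrist force passes 120 N, or if a joint passes its speed limit or range.

ROBOT

A 6-joint arm with a two-finger parallel gripper is mounted at the origin on the work surface. World frame = base frame: x ahead of the robot, y to its left, z up, the work surface at z = 0. Lengths are in m, angles in rad, forces in N, time in s.
With the tool pointing down it reaches from about 0.225 to 0.875 m from the base axis. Payload 3.4 kg.
Tool frame: the origin (TCP) lies between the finger pads; the fingertips stand 11 mm ahead of it and the grasp point (between the pads) lies 8 mm behind it (tips_ahead is the distance from the TCP to the fingertips, in m); z points along the fingers, x is the direction in which the jaws open and shut, and the axes are right-handed (so a half turn about z gives the same grasp; the last joint's range is limited). The gripper opens to 85 mm and grips with 20 to 120 N. Pads are 22 mm wide; open, the fingers measure 114 mm over their backs; the gripper's body (76 mm by 85 mm) begins 54 mm behind the grasp point. The pads swing forward as they close: fully open they stand 13 mm farther back than shut.
Start: joints at [-1.338, 0.276, 1.505, -0, 1.361, -0.121], TCP at [0.199, -0.539, 0.242] pointing down, gripper open.
Joint ranges: [-2.89, 2.89], [-0.75, 2.08], [0.22, 2.7], [-1.18, 4.32], [0.11, 2.71], [-2.7, 2.7]. Speed limits (rad/s): [2.57, 2.57, 3.14, 3.14, 3.14, 3.14].

INTERFACE

Orientations are given as a unit quaternion [w, x, y, z].
In Python, from rig import get_state, get_image, sign_off, masks_of, tips_ahead gives the robot as it stands.
- The arm moves only by the tool play_rows, never from a script. Its argument "series" is a list of rows, each an object of numbers: "fingers": the closure, from -1 (fully open) to 1 (shut); "dx", "dy", "dz": the shift along the world's x, y, z in mm; "turn": the turn about the world's z in rad. A call has 1 to 20 rows; each row shifts and turns the pose as measured when the row begins; what a row does not reach is not made up. A row lasts 1/12 s, in which the tool goes at most 41.7 mm and 7.16 degrees, less where a joint would pass 70% of its speed; a pose out of reach is approached as far as the arm can. A call with a gripper value outside its range is refused whole. The fingers move at their own pace and stop on an object; "squeeze" is the grip in N (left out, the last holds). Time passes only in rows, so rows that do not move let the fingers close. It gives the time, the measured TCP pose, the force and the opening at its end, in the units of the state.
- get_state(): the state, without advancing time (a new reading comes with each control period).
- get_image(name): name is "scene" or "side" or "wrist"; returns a dict with "pixels" (384x512x3 uint8, red, green, blue), "vfov" (degrees; the focal length in pixels is half the picture's height over the tangent of half this angle, whatever the lens; pixels are square), "cx", "cy" (the principal point, pixels), "rvec" (rotation vector, rad) and "tvec" (3), from world to camera coordinates, as OpenCV has them; the wrist camera has in their place "hand_eye" (4x4, takes a point from camera to tool coordinates, whose origin is the TCP and whose axes are the tool frame's). Camera axes: x right, y down, z forward; pixel columns grow to the right and rows downward; lengths in m; the calibration is good to about 2 mm. A picture is of the moment at which its call begins: read the wrist's pose just before it. There is no depth.
- sign_off(): hands the job in, once; it reports no verdict.
Trained networks look in a picture, given as the dict that the camera call returned (one of the last four; its "shot" number tells which), for a name from the list of things; names that differ only in an ending like _2 or _b are one class to them, and where a whole thing is asked for, a point or a joint stands for the part that bears it (a point fixed in the world has none). Each returns a list of dicts, best first, with "p" (0 to 1); they miss things now and then, are a little off and sometimes report something else, mostly with a low value. They report only what shows in the picture. A call takes as long as a camera call. They do not tell look-alikes from the thing itself.
- masks_of(picture, label): "region" (384x512 bool, what is visible of it) and "xy" ([column, row] in pixels, amid what is visible of it).
The state is a dict: "clock": time; "qpos": joint angles; "qd": joint speeds; "effort": joint torques, N m; "position": TCP position; "ee_rot": TCP orientation; "contact_force": force on the tool from outside, world axes, zero at the start; "moment": the same for the moment, N m; "width": finger opening in m.
Only numpy, scipy, OpenCV 4.12 (cv2) and the standard library are available. Lean on these libraries where they do the work, as an engineer would, in place of code of your own. Each camera call takes 0.05 s, during which the arm holds its last target. There are 200 camera calls.

## Working session

There is one attempt and no reset: what is moved stays moved. The work goes in short steps, Python scripts to look and compute and a tool call to move; the robot and the scene stay as the last step left them, time stands still between calls to the robot, and variables do not carry over. Pictures are saved under pics/ and viewed, about 8 in all and at most 12, crops included, and the job is handed in when it is done.

Besides the shell and the picture viewer there is one more tool, called after "Request:" as name([rows], argument=value, ...), one row to a line, values as JSON. play_rows: Moves the arm, as the interface text tells. Its arguments: {"type":"object","properties":{"series":{"type":"array"},"squeeze":{"type":"number"}},"required":["series"]}

```bash
mkdir -p pics; cat > h.py <<'E'
import numpy as np,cv2
from rig import *
def cam(p):
    f=p["pixels"].shape[0]/2/np.tan(np.radians(p["vfov"])/2)
    K=np.array([[f,0,p["cx"]],[0,f,p["cy"]],[0,0,1]])
    if "rvec" in p: R=cv2.Rodrigues(np.array(p["rvec"],float))[0]; t=np.array(p["tvec"],float).ravel()
    else:
        from scipy.spatial.transform import Rotation as Ro
        s=p["state"];q=s["ee_rot"]
        T=np.eye(4);T[:3,:3]=Ro.from_quat([q[1],q[2],q[3],q[0]]).as_matrix();T[:3,3]=s["position"]
        M=np.linalg.inv(T@np.array(p["hand_eye"]));R=M[:3,:3];t=M[:3,3]
    return K,R,t
def shot(n):
    s=get_state();p=get_image(n);p["state"]=s;return p
def proj(p,X):
    K,R,t=cam(p);c=(np.atleast_2d(X)@R.T+t)@K.T;return c[:,:2]/c[:,2:]
def onz(p,uv,z):
    K,R,t=cam(p);d=R.T@np.linalg.solve(K,[uv[0],uv[1],1]);o=-R.T@t;return o+d*(z-o[2])/d[2]
def save(p,n,crop=None,s=1):
    im=p["pixels"][...,::-1]
    if crop: a,b,c,d=crop; im=im[b:d,a:c]
    cv2.imwrite("pics/"+n,cv2.resize(im,None,fx=s,fy=s,interpolation=cv2.INTER_CUBIC))
E
python3 - <<'E'
from h import *
s=get_state();print(s)
for n in["scene","side"]:
    p=shot(n);save(p,n+"0.png",s=1.5)
    print(n,{k:v for k,v in p.items() if k not in("pixels","state")})
    for l,z in[("clamp_pad",.109),("block",.07),("holder",.04),("board",.022),("pallet",.02),("bowl",.02),("flux",.05),("driver",.01)]:
        for d in masks_of(p,l)[:3]: print(l,round(d["p"],2),np.round(d["xy"]),d["region"].sum(),onz(p,d["xy"],z).round(3))
E
```

```text
{'clock': 0.0, 'qpos': array([-1.33798046e+00,  2.76599776e-01,  1.50616978e+00, -4.05323493e-06,
        1.36068095e+00, -1.20991955e-01]), 'qd': array([ 0.00206896,  0.0004437 , -0.00249787,  0.00066506,  0.00037341,
       -0.00149287]), 'effort': array([-5.68685173e-04, -4.16775405e+01, -2.45807165e+01, -1.78499517e-04,
        1.09986356e-02,  1.44139079e-05]), 'position': array([ 0.19909869, -0.53887579,  0.24142236]), 'ee_rot': array([-6.17639445e-04,  8.20509570e-01, -5.71632034e-01, -6.93850802e-04]), 'contact_force': array([ 0.09244934, -0.60419705, -0.21415838]), 'moment': array([0.01735019, 0.02005094, 0.00535041]), 'width': 0.08557343438842464}
scene {'vfov': 55.3866638585894, 'cx': 252.88346505559502, 'cy': 194.8021173852861, 'rvec': array([ 2.14047177,  0.67344467, -0.36711252]), 'tvec': array([-0.37444593, -0.08987894,  1.30511072]), 'shot': 1}
clamp_pad 0.51 [306. 197.] 238 [0.608 0.043 0.109]
block 0.86 [233. 276.] 407 [ 0.592 -0.255  0.07 ]
block 0.85 [218. 244.] 402 [ 0.499 -0.197  0.07 ]
block 0.57 [260. 205.] 268 [ 0.497 -0.015  0.07 ]
holder 0.64 [261. 220.] 43
[... 299 characters left out ...]
  0.05 ]
driver 0.69 [353. 166.] 157 [0.6   0.407 0.01 ]
side {'vfov': 51.187892483702655, 'cx': 251.03734564414137, 'cy': 191.08283724503175, 'rvec': array([ 0.41913773, -2.8230722 ,  1.02527076]), 'tvec': array([0.46245072, 0.15924043, 1.06573901]), 'shot': 2}
block 0.83 [298. 207.] 290 [0.35  0.007 0.07 ]
block 0.68 [266. 162.] 251 [ 0.477 -0.128  0.07 ]
block 0.66 [245. 141.] 263 [ 0.563 -0.198  0.07 ]
holder 0.91 [243. 198.] 423 [ 0.508 -0.002  0.04 ]
board 0.64 [223. 213.] 589 [0.552 0.051 0.022]
pallet 0.88 [213. 217.] 3817 [0.572 0.07  0.02 ]
bowl 0.75 [290. 293.] 1042 [0.315 0.23  0.02 ]
flux 0.77 [284. 112.] 287 [ 0.486 -0.397  0.05 ]
driver 0.62 [153. 336.] 468 [0.589 0.42  0.01 ]
```

View pics/scene0.png

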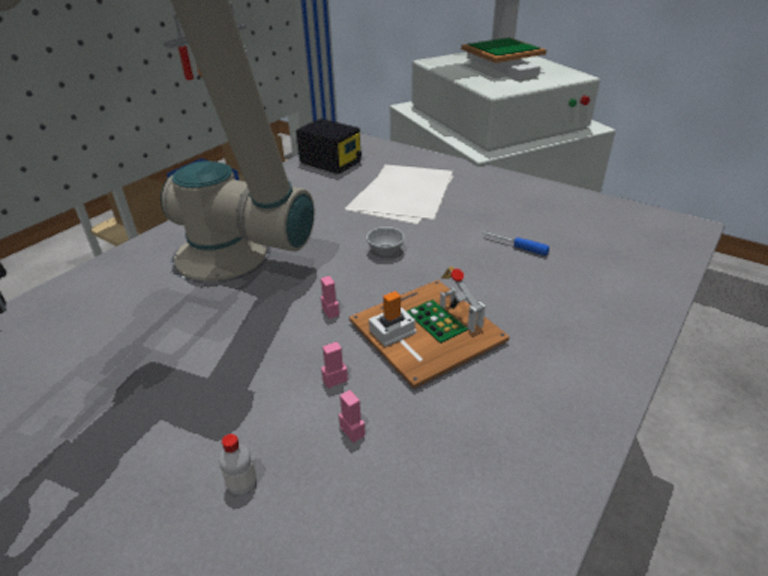

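View pics/side0.png

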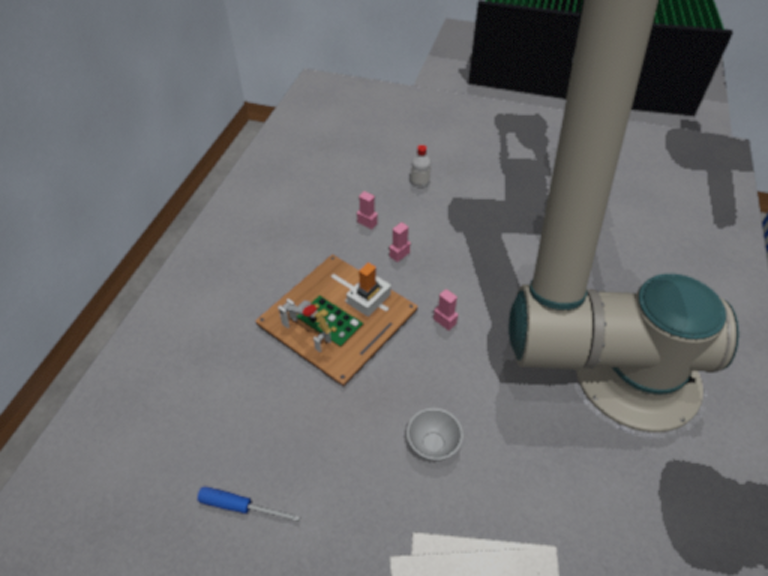

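The scene shows the orange block in its white holder at about (261,205) of the 512-wide frame, and at (245,185) in the side view. The pink look-alikes are at scene (218,200), (222,244) and (233,276); I'm rejecting those. The red pad is at scene (305,183). Next I'll get the pallet pose from its corners and triangulate the points.

```bash
cat >> h.py <<'E'
def tri(obs):
    A=[];b=[]
    for p,uv in obs:
        K,R,t=cam(p);d=R.T@np.linalg.solve(K,[uv[0],uv[1],1]);d/=np.linalg.norm(d);o=-R.T@t
        P=np.eye(3)-np.outer(d,d);A.append(P);b.append(P@o)
    X=np.linalg.solve(sum(A),sum(b));return X
def blob(p,lo,hi,box,amin=8):
    a,b,c,d=box;m=np.zeros(p["pixels"].shape[:2],np.uint8)
    h=cv2.cvtColor(p["pixels"],cv2.COLOR_RGB2HSV);m[b:d,a:c]=cv2.inRange(h,np.array(lo),np.array(hi))[b:d,a:c]
    n,l,s,c=cv2.connectedComponentsWithStats(m);i=1+np.argmax(s[1:,4]);return c[i],s[i],l==i
E
python3 - <<'E'
from h import *
S=shot("scene");D=shot("side")
cs={"scene":[(437,281),(508,338),(416,383),(350,320)],"side":[(343,383),(258,322),(335,257),(417,307)]}
for n,p in(("scene",S),("side",D)):
    X=np.array([onz(p,np.array(c)/1.5,.02) for c in cs[n]])
    print(n,X.round(3).tolist(),X.mean(0).round(4)); e=np.roll(X,-1,0)-X
    print(np.linalg.norm(e,axis=1).round(3),(np.degrees(np.arctan2(e[:,1],e[:,0]))%90).round(1))
rs=blob(S,(0,150,120),(5,255,255),(290,170,320,200));rd=blob(D,(0,130,90),(5,255,255),(195,195,225,225))
print("red",rs[0],rs[1],rd[0],rd[1],tri([(S,rs[0]),(D,rd[0])]))
os_=blob(S,(6,180,100),(14,255,255),(250,190,272,218));od=blob(D,(6,180,100),(14,255,255),(235,172,255,200))
print("or",os_[0],os_[1],od[0],od[1],tri([(S,os_[0]),(D,od[0])]))
save(S,"c1.png",(225,165,345,260),6)
E
```

```text
scene [[0.493, 0.166, 0.02], [0.694, 0.085, 0.02], [0.615, -0.107, 0.02], [0.419, -0.039, 0.02]] [0.555  0.0264 0.02  ]
[0.217 0.207 0.207 0.218] [67.9 67.4 70.8 70.1]
side [[0.491, 0.174, 0.02], [0.686, 0.096, 0.02], [0.604, -0.101, 0.02], [0.41, -0.024, 0.02]] [0.5477 0.0364 0.02  ]
[0.21  0.214 0.208 0.214] [68.2 67.3 68.1 67.9]
red [304.53191489 182.93617021] [301 180   8   7  47] [205.90909091 206.63636364] [202 203   9   8  44] [0.57208431 0.10175555 0.10622581]
or [260.8 197.8] [256 195  11   7  50] [244.45762712 184.08474576] [240 176  10  17 118] [ 0.50194723 -0.01092874  0.09469111]
```

View pics/c1.png

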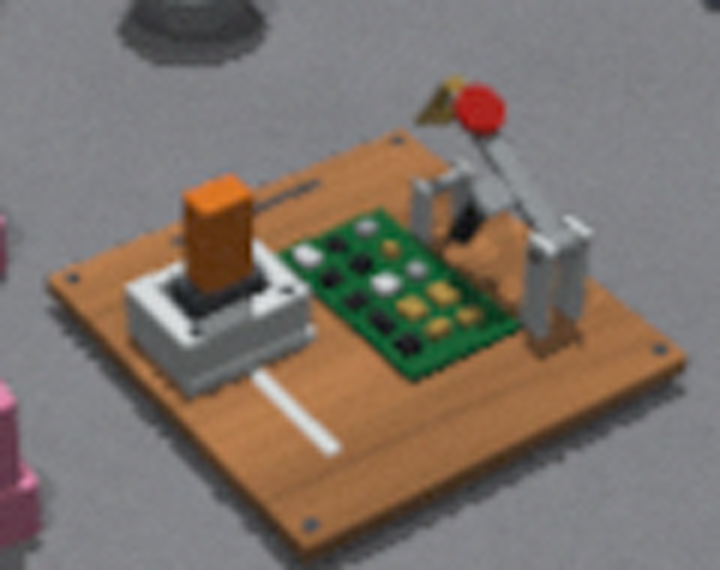

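The crop confirms the orange handle on a dark steel foot in the white holder. The clamp is at the rear and raised, with its hinge at the right, and the pallet yaw is about −0.39. I'll move to a viewing pose over the pallet with the jaws along pallet x.

Request:
play_rows([
  {"dx":17,"dy":30,"dz":3,"turn":0.083},
  {"dx":17,"dy":30,"dz":3,"turn":0.083},
  {"dx":17,"dy":30,"dz":3,"turn":0.083},
  {"dx":17,"dy":30,"dz":3,"turn":0.083},
  {"dx":17,"dy":30,"dz":3,"turn":0.083},
  {"dx":17,"dy":30,"dz":3,"turn":0.083},
  {"dx":17,"dy":30,"dz":3,"turn":0.083},
  {"dx":17,"dy":30,"dz":3,"turn":0.083},
  {"dx":17,"dy":30,"dz":3,"turn":0.083},
  {"dx":17,"dy":30,"dz":3,"turn":0.083},
  {"dx":17,"dy":30,"dz":3},
  {"dx":17,"dy":30,"dz":3},
  {"dx":17,"dy":30},
  {"dx":17,"dy":30},
  {"dx":17,"dy":30},
  {"dx":17,"dy":30},
  {"dx":17,"dy":30},
  {"dx":17,"dy":30},
  {"dx":17,"dy":20},
  {},
])

```text
invalid input at $.series[0]: expected keys fingers, dx, dy, dz, turn
```

Request:
play_rows([
  {"fingers":-1,"dx":17,"dy":30,"dz":3,"turn":0.083},
  {"fingers":-1,"dx":17,"dy":30,"dz":3,"turn":0.083},
  {"fingers":-1,"dx":17,"dy":30,"dz":3,"turn":0.083},
  {"fingers":-1,"dx":17,"dy":30,"dz":3,"turn":0.083},
  {"fingers":-1,"dx":17,"dy":30,"dz":3,"turn":0.083},
  {"fingers":-1,"dx":17,"dy":30,"dz":3,"turn":0.083},
  {"fingers":-1,"dx":17,"dy":30,"dz":3,"turn":0.083},
  {"fingers":-1,"dx":17,"dy":30,"dz":3,"turn":0.083},
  {"fingers":-1,"dx":17,"dy":30,"dz":3,"turn":0.083},
  {"fingers":-1,"dx":17,"dy":30,"dz":3,"turn":0.083},
  {"fingers":-1,"dx":17,"dy":30,"dz":3,"turn":0},
  {"fingers":-1,"dx":17,"dy":30,"dz":3,"turn":0},
  {"fingers":-1,"dx":17,"dy":30,"dz":0,"turn":0},
  {"fingers":-1,"dx":17,"dy":30,"dz":0,"turn":0},
  {"fingers":-1,"dx":17,"dy":30,"dz":0,"turn":0},
  {"fingers":-1,"dx":17,"dy":30,"dz":0,"turn":0},
  {"fingers":-1,"dx":17,"dy":30,"dz":0,"turn":0},
  {"fingers":-1,"dx":17,"dy":30,"dz":0,"turn":0},
  {"fingers":-1,"dx":17,"dy":20,"dz":0,"turn":0},
  {"fingers":-1,"dx":0,"dy":0,"dz":0,"turn":0},
])

```text
clock: 2.67
position: [0.5312, 0.047, 0.2819]
ee_rot: [0.001, 0.985, -0.175, 0.007]
contact_force: [0.9, -0.3, 0.0]
width: 0.0854
```

```bash
python3 - <<'E'
from h import *
p=shot("wrist");save(p,"w1.png",s=1.5);s=p["state"];print(s["position"],s["ee_rot"],s["clock"],p["hand_eye"])
for l,z in[("clamp_pad",.109),("block",.106),("holder",.048),("board",.022),("pallet",.02)]:
    for d in masks_of(p,l)[:2]: print(l,round(d["p"],2),np.round(d["xy"]),d["region"].sum(),onz(p,d["xy"],z).round(4))
print("pred red, top",proj(p,[[.572,.102,.106],[.502,-.011,.106]]))
E
```

```text
[0.53119257 0.04697035 0.28192724] [ 0.00105743  0.98458111 -0.17476464  0.00749906] 2.6667 [[ 9.99999766e-01  6.78783145e-04 -8.08387787e-05  7.25804427e-04]
 [-6.32615511e-04  9.63756586e-01  2.66782388e-01 -6.72501775e-02]
 [ 2.58996294e-04 -2.66782275e-01  9.63756790e-01 -1.32237113e-01]
 [ 0.00000000e+00  0.00000000e+00  0.00000000e+00  1.00000000e+00]]
clamp_pad 0.59 [294. 102.] 2120 [0.5834 0.0947 0.109 ]
block 0.97 [283. 316.] 1025 [ 0.5018 -0.1121  0.106 ]
block 0.89 [356. 328.] 773 [ 0.5712 -0.1541  0.106 ]
holder 0.77 [246. 207.] 1827 [ 5.001e-01 -4.000e-04  4.800e-02]
board 0.64 [273. 145.] 5007 [0.5539 0.0529 0.022 ]
pallet 0.62 [291. 122.] 25741 [0.5817 0.0698 0.02  ]
pred red, top [[278.55343549  98.89409982]
 [249.6407816  234.47128479]]
```

View pics/w1.png

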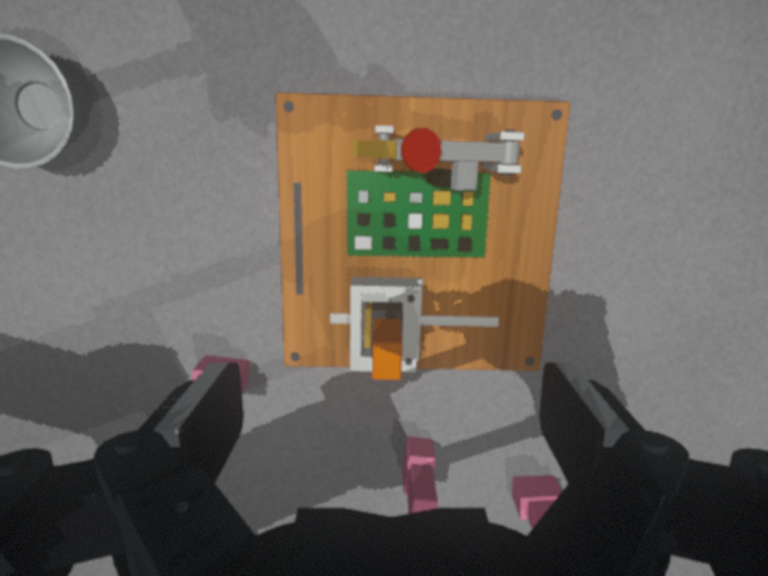

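The view is clear: pad at (281,100), clamp hinge at right, holder at (257,217) with the block top at (258,241). I'll compute precise values.

```bash
python3 - <<'E'
from h import *
p=shot("wrist")
r=blob(p,(0,150,60),(4,255,255),(240,70,320,130));X=onz(p,r[0],.1075);print("red",r[0],r[1],X.round(4))
o=blob(p,(6,170,60),(16,255,255),(235,200,285,260));print("orange",o[0],o[1])
c=[onz(p,np.array(u)/1.5,.02)for u in[(279,94),(569,102),(542,371),(286,366)]];c=np.array(c);e=np.roll(c,-1,0)-c
print("pallet",c.mean(0).round(4),np.linalg.norm(e,axis=1).round(4),(np.arctan2(e[:,1],e[:,0])%(np.pi/2)-np.pi/2).round(4))
c=[onz(p,np.array(u)/1.5,.048)for u in[(350,285),(422,285),(419,370),(349,370)]];c=np.array(c);e=np.roll(c,-1,0)-c
print("holder",c.mean(0).round(4),np.linalg.norm(e,axis=1).round(4),(np.arctan2(e[:,1],e[:,0])%(np.pi/2)-np.pi/2).round(4))
for v in(345,380):print("top edge",onz(p,np.array((387,v))/1.5,.106).round(4))
q=p["state"]["ee_rot"];print("jaw",2*np.arctan2(q[2],q[1]))
save(p,"w2.png",(220,180,300,260),7)
E
```

```text
red [282.48076923  91.69755245] [270  78  26  29 572] [0.5735 0.1008 0.1075]
orange [259.7238806  234.20895522] [251 222  18  24 402]
pallet [0.5499 0.0241 0.02  ] [0.2154 0.219  0.2202 0.2183] [-0.3812 -0.3669 -0.3839 -0.3892]
holder [ 0.5023 -0.0243  0.048 ] [0.0547 0.0706 0.0559 0.0705] [-0.3601 -0.3736 -0.3627 -0.3897]
top edge [ 0.507  -0.0151  0.106 ]
top edge [ 0.4981 -0.0389  0.106 ]
jaw -0.35706006997364265
```

View pics/w2.png

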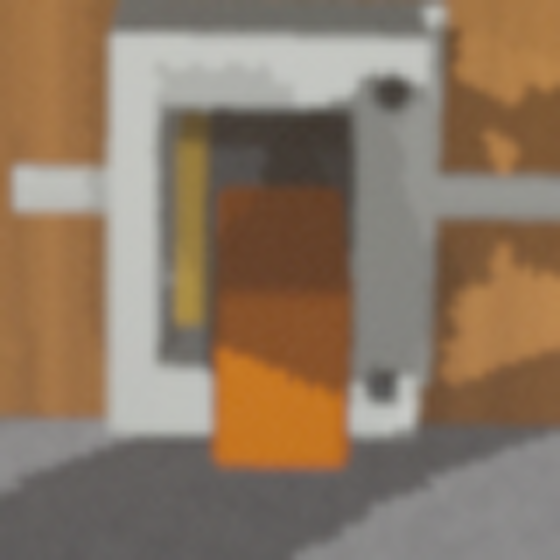

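```bash
python3 - <<'E'
from h import *
p=shot("wrist");print(p["state"]["position"],p["state"]["ee_rot"],p["state"]["clock"])
r=blob(p,(0,150,60),(4,255,255),(240,70,320,130));X=onz(p,r[0],.1075);print("red",r[0],X.round(4))
u=lambda x,y:(220+(x-.0)/7,180+y/7)
c=np.array([onz(p,u(*a),.048)for a in[(108,30),(440,30),(425,432),(106,432)]]);e=np.roll(c,-1,0)-c
print("holder",c.mean(0).round(4),np.linalg.norm(e,axis=1).round(4),(np.arctan2(e[:,1],e[:,0])%(np.pi/2)-np.pi/2).round(4))
c=np.array([onz(p,u(*a),.106)for a in[(216,290),(348,290),(348,467),(213,467)]]);e=np.roll(c,-1,0)-c
print("top",c.mean(0).round(4),np.linalg.norm(e,axis=1).round(4),(np.arctan2(e[:,1],e[:,0])%(np.pi/2)-np.pi/2).round(4))
# same from the first picture's pose
p["state"]["position"]=np.array([0.53119257,0.04697035,0.28192724]);p["state"]["ee_rot"]=np.array([0.00105743,0.98458111,-0.17476464,0.00749906])
print("red1",onz(p,np.array((421,149))/1.5,.1075).round(4))
c=np.array([onz(p,np.array(a)/1.5,.02)for a in[(279,94),(569,102),(542,371),(286,366)]]);e=np.roll(c,-1,0)-c
print("pallet",c.mean(0).round(4),np.linalg.norm(e,axis=1).round(4),(np.arctan2(e[:,1],e[:,0])%(np.pi/2)-np.pi/2).round(4))
c=np.array([onz(p,np.array(a)/1.5,.106)for a in[(373,346),(401,346),(401,380),(373,380)]]);print("top1",c.mean(0).round(4))
E
```

```text
[0.52774274 0.04190878 0.28230225] [ 0.00270274  0.98405942 -0.17770323  0.00642759] 3.0167
red [282.21578947  91.91578947] [0.5734 0.1007 0.1075]
holder [ 0.5067 -0.0189  0.048 ] [0.0538 0.0709 0.0543 0.0707] [-0.3602 -0.3747 -0.3628 -0.3817]
top [ 0.5076 -0.0201  0.106 ] [0.0186 0.0272 0.0194 0.0272] [-0.3618 -0.3492 -0.363  -0.3804]
red1 [0.5735 0.101  0.1075]
pallet [0.5543 0.0302 0.02  ] [0.2155 0.2187 0.2199 0.2179] [-0.3753 -0.3625 -0.3789 -0.3827]
top1 [ 0.5069 -0.0216  0.106 ]
```

Request:
play_rows([
  {"fingers":1,"dx":14,"dy":20,"dz":-20,"turn":-0.015},
  {"fingers":1,"dx":14,"dy":20,"dz":-20,"turn":0},
  {"fingers":1,"dx":14,"dy":20,"dz":-20,"turn":0},
  {"fingers":1,"dx":0,"dy":0,"dz":-30,"turn":0},
  {"fingers":1,"dx":0,"dy":0,"dz":-25,"turn":0},
  {"fingers":1,"dx":0,"dy":0,"dz":-20,"turn":0},
  {"fingers":1,"dx":0,"dy":0,"dz":0,"turn":0},
  {"fingers":1,"dx":0,"dy":0,"dz":0,"turn":0},
])

```text
clock: 3.73
position: [0.5719, 0.097, 0.1471]
ee_rot: [0.002, 0.981, -0.192, 0.012]
contact_force: [-0.5, 0.1, 0.4]
width: -0.0001
```

```bash
python3 - <<'E'
from h import *
import rig;print(rig.tips_ahead() if callable(rig.tips_ahead) else rig.tips_ahead)
s=get_state();print(s["position"],s["contact_force"],s["width"],s["clock"])
p=shot("side");save(p,"s2.png",(150,140,290,270),5)
E
```

```text
0.011
[0.57185224 0.09698301 0.14712902] [-0.54399377  0.14544694  0.44968989] -7.641265075643237e-05 3.7333
```

View pics/s2.png

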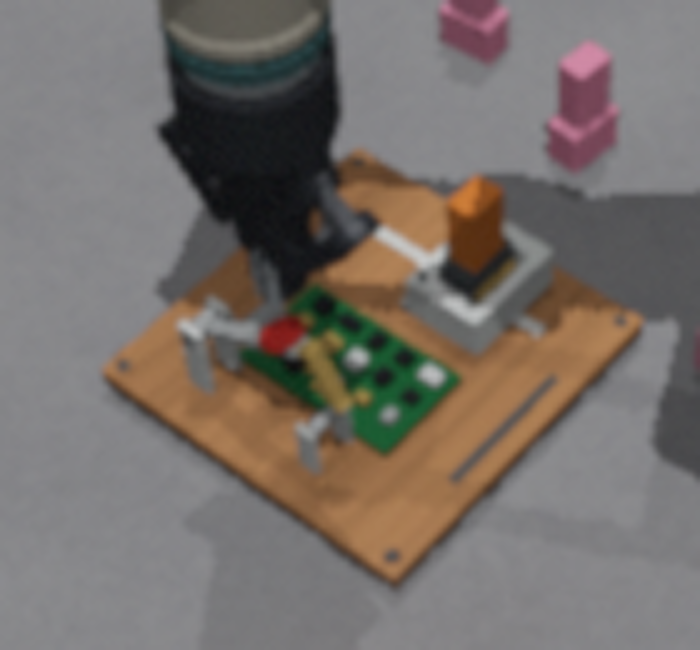

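Request:
play_rows([
  {"fingers":1,"dx":-2,"dy":5,"dz":-12,"turn":0},
  {"fingers":1,"dx":0,"dy":1,"dz":-12,"turn":0},
  {"fingers":1,"dx":-1,"dy":0,"dz":-8,"turn":0},
  {"fingers":1,"dx":-2,"dy":1,"dz":-8,"turn":0},
  {"fingers":1,"dx":-2,"dy":1,"dz":-8,"turn":0},
  {"fingers":1,"dx":-2,"dy":1,"dz":-8,"turn":0},
  {"fingers":1,"dx":-2,"dy":1,"dz":-6,"turn":0},
])

```text
clock: 4.37
position: [0.5677, 0.1049, 0.0946]
ee_rot: [0.0, 0.981, -0.194, 0.023]
contact_force: [0.4, -2.5, 6.8]
width: 0.0
```

Request:
play_rows([
  {"fingers":1,"dx":-2,"dy":0,"dz":-6,"turn":0},
  {"fingers":1,"dx":-2,"dy":0,"dz":-6,"turn":0},
  {"fingers":1,"dx":-1,"dy":0,"dz":-5,"turn":0},
  {"fingers":1,"dx":0,"dy":0,"dz":-4,"turn":0},
])

```text
clock: 4.7
position: [0.5655, 0.1054, 0.0814]
ee_rot: [-0.001, 0.981, -0.194, 0.028]
contact_force: [-14.2, -1.5, 40.6]
width: 0.0002
```

The force rises to 40 N at about the stop height, so it is pressed home. I'll lift off and check.

Request:
play_rows([
  {"fingers":1,"dx":0,"dy":0,"dz":10,"turn":0},
  {"fingers":1,"dx":0,"dy":0,"dz":20,"turn":0},
  {"fingers":1,"dx":0,"dy":0,"dz":30,"turn":0},
  {"fingers":1,"dx":-6,"dy":-20,"dz":30,"turn":0},
  {"fingers":-1,"dx":-12,"dy":-30,"dz":10,"turn":0},
  {"fingers":-1,"dx":-10,"dy":-20,"dz":0,"turn":0},
  {"fingers":-1,"dx":-10,"dy":-20,"dz":0,"turn":0},
  {"fingers":-1,"dx":-8,"dy":-20,"dz":0,"turn":0},
  {"fingers":-1,"dx":0,"dy":0,"dz":0,"turn":0},
  {"fingers":-1,"dx":0,"dy":0,"dz":0,"turn":0},
])

```text
clock: 5.53
position: [0.5164, -0.0074, 0.1855]
ee_rot: [-0.001, 0.981, -0.192, 0.03]
contact_force: [0.6, 0.1, 0.4]
width: 0.0723
```

```bash
python3 - <<'E'
from h import *
p=shot("wrist");save(p,"w3.png",s=1.4);s=p["state"];print(s["position"],s["ee_rot"],s["contact_force"],s["width"],s["clock"])
q=s["ee_rot"];print("jaw",2*np.arctan2(q[2],q[1]))
P=shot("side");r=blob(P,(0,130,90),(5,255,255),(190,190,225,235))
S=shot("scene")
try:
    r2=blob(S,(0,150,120),(5,255,255),(285,170,320,215));print(r[0],r2[0],tri([(P,r[0]),(S,r2[0])]))
except Exception as e: print(e,r[0],onz(P,r[0],.0735))
E
```

```text
[ 0.51635775 -0.00740495  0.18554673] [-9.44764096e-04  9.81013491e-01 -1.91555639e-01  3.02997393e-02] [0.57777455 0.07156328 0.38162989] 0.07230175669299296 5.5333
jaw -0.38567326559696463
[210.3442623  216.57377049] [300.77142857 190.02857143] [0.56033576 0.1062088  0.07370266]
```

View pics/w3.png

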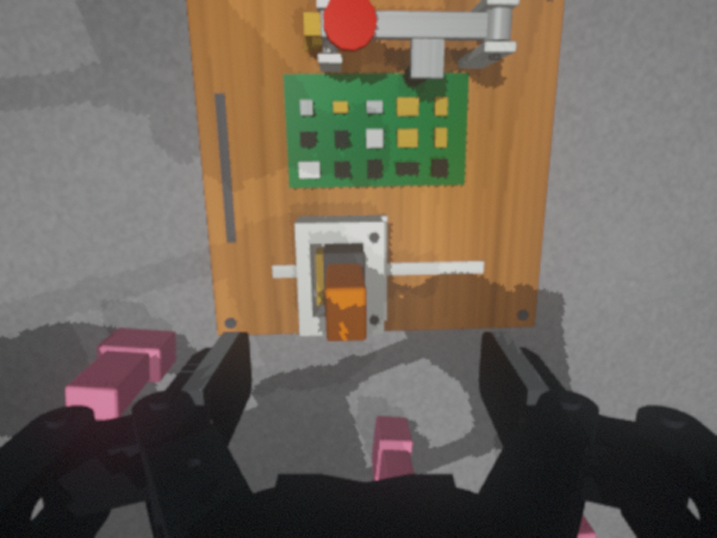

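The pad now triangulates to z ≈ 0.074, so the clamp is level and clipped, and the picture shows the arm level with the hook past its pin. I'll re-measure the block top from here.

```bash
python3 - <<'E'
from h import *
p=shot("wrist");s=p["state"];print(s["position"],s["clock"])
c=np.array([onz(p,np.array(a)/1.4,.106)for a in[(326,288),(366,288),(366,340),(327,340)]]);e=np.roll(c,-1,0)-c
print("top",c.mean(0).round(4),np.linalg.norm(e,axis=1).round(4),(np.arctan2(e[:,1],e[:,0])%(np.pi/2)-np.pi/2).round(3))
c=np.array([onz(p,np.array(a)/1.4,.048)for a in[(296,222),(386,221),(386,334),(300,335)]]);print("holder",c.mean(0).round(4))
E
```

```text
[ 0.51694854 -0.00633706  0.18546213] 5.6833
top [ 0.5082 -0.0187  0.106 ] [0.019  0.0268 0.0191 0.0266] [-0.402 -0.383 -0.409 -0.386]
holder [ 0.5071 -0.018   0.048 ]
```

Request:
play_rows([
  {"fingers":-1,"dx":-5,"dy":-8,"dz":0,"turn":0},
  {"fingers":-1,"dx":-4,"dy":-5,"dz":-10,"turn":0},
  {"fingers":-1,"dx":0,"dy":0,"dz":-20,"turn":0},
  {"fingers":-1,"dx":0,"dy":0,"dz":-20,"turn":0},
  {"fingers":-1,"dx":0,"dy":0,"dz":-15,"turn":0},
  {"fingers":-1,"dx":0,"dy":0,"dz":0,"turn":0},
])

```text
clock: 6.23
position: [0.5092, -0.0181, 0.1189]
ee_rot: [-0.001, 0.982, -0.186, 0.032]
contact_force: [-0.2, 0.3, -0.1]
width: 0.0852
```

Request:
play_rows([
  {"fingers":-1,"dx":-1,"dy":-1,"dz":-15,"turn":0},
  {"fingers":-1,"dx":0,"dy":0,"dz":-15,"turn":0},
  {"fingers":-1,"dx":0,"dy":0,"dz":-12,"turn":0},
  {"fingers":-1,"dx":0,"dy":0,"dz":0,"turn":0},
  {"fingers":1,"dx":0,"dy":0,"dz":0,"turn":0},
  {"fingers":1,"dx":0,"dy":0,"dz":0,"turn":0},
  {"fingers":1,"dx":0,"dy":0,"dz":0,"turn":0},
  {"fingers":1,"dx":0,"dy":0,"dz":0,"turn":0},
  {"fingers":1,"dx":0,"dy":0,"dz":0,"turn":0},
  {"fingers":1,"dx":0,"dy":0,"dz":0,"turn":0},
], squeeze=40)

```text
clock: 7.07
position: [0.5072, -0.0171, 0.0808]
ee_rot: [-0.002, 0.982, -0.185, 0.03]
contact_force: [0.2, 0.1, -3.5]
width: 0.0202
```

The jaws stopped at 20.2 mm on the handle. Now I'll rock it towards the clamp (+y of the pallet ≈ (0.37, 0.93)).

Request:
play_rows([
  {"fingers":1,"dx":1,"dy":3,"dz":0,"turn":0},
  {"fingers":1,"dx":1,"dy":3,"dz":0,"turn":0},
  {"fingers":1,"dx":1,"dy":3,"dz":0,"turn":0},
  {"fingers":1,"dx":1,"dy":3,"dz":0,"turn":0},
])

```text
clock: 7.4
position: [0.507, -0.0149, 0.0813]
ee_rot: [0.009, 0.983, -0.181, 0.028]
contact_force: [-2.0, -9.4, 0.3]
width: 0.0197
```

Request:
play_rows([
  {"fingers":1,"dx":3,"dy":7,"dz":0,"turn":0},
  {"fingers":1,"dx":3,"dy":7,"dz":0,"turn":0},
  {"fingers":1,"dx":3,"dy":7,"dz":0,"turn":0},
  {"fingers":1,"dx":3,"dy":7,"dz":0,"turn":0},
])

```text
clock: 7.73
position: [0.5087, -0.0082, 0.0818]
ee_rot: [0.033, 0.984, -0.173, 0.019]
contact_force: [-4.2, -16.9, 0.7]
width: 0.0196
```

```bash
cat > look.py <<'E'
from h import *
import sys
p=shot("wrist");s=p["state"]
from scipy.spatial.transform import Rotation as Ro
q=s["ee_rot"];z=Ro.from_quat([q[1],q[2],q[3],q[0]]).as_matrix()[:,2];ex=np.array([.93,-.367]);ey=np.array([.367,.93])
d=s["position"][:2]-np.array([.507,-.0182])
print("pos",s["position"].round(4),"pallet dx,dy",(d@ex).round(4),(d@ey).round(4),"tool tilt x,y",(z[:2]@ex).round(3),(z[:2]@ey).round(3),"F",s["contact_force"].round(1),"M",s["moment"].round(2),s["width"].round(4),s["clock"])
S=shot("scene");D=shot("side")
if len(sys.argv)>1:
    a=cv2.resize(S["pixels"][165:245,235:315],None,fx=5,fy=5,interpolation=2);b=cv2.resize(D["pixels"][150:230,205:285],None,fx=5,fy=5,interpolation=2)
    cv2.imwrite("pics/"+sys.argv[1],np.hstack([a,b])[...,::-1])
E
python3 look.py r1.png
```

```text
Traceback (most recent call last):
  File "look.py", line 7, in <module>
    print("pos",s["position"].round(4),"pallet dx,dy",(d@ex).round(4),(d@ey).round(4),"tool tilt x,y",(z[:2]@ex).round(3),(z[:2]@ey).round(3),"F",s["contact_force"].round(1),"M",s["moment"].round(2),s["width"].round(4),s["clock"])
                                                                                                                                                                                                       ^^^^^^^^^^^^^^^^
AttributeError: 'float' object has no attribute 'round'
```

```bash
sed -i 's/s\["width"\].round(4)/round(s["width"],4)/' look.py; python3 look.py r1.png
```

```text
pos [ 0.509  -0.0075  0.0819] pallet dx,dy -0.0021 0.0107 tool tilt x,y 0.051 -0.056 F [ -5.2 -19.6   3.5] M [-3.22  1.47 -0.57] 0.0195 7.7833
```

View pics/r1.png

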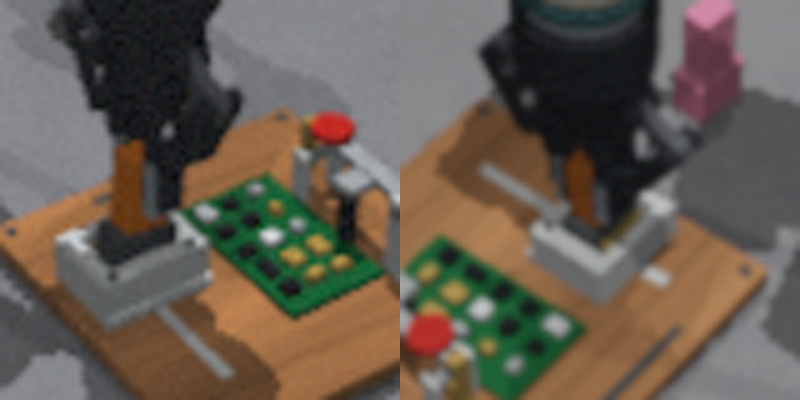

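The side view shows the handle leaning towards the clamp, with the grasp point shifted 10.7 mm. I'll push a little more, hold, then reverse.

Request:
play_rows([
  {"fingers":1,"dx":3,"dy":7,"dz":0,"turn":0},
  {"fingers":1,"dx":2,"dy":5,"dz":0,"turn":0},
  {"fingers":1,"dx":1,"dy":3,"dz":0,"turn":0},
])

```text
clock: 8.18
position: [0.5097, -0.0063, 0.0821]
ee_rot: [0.045, 0.984, -0.172, 0.015]
contact_force: [-0.2, -7.3, -1.4]
width: 0.0202
```

```bash
python3 look.py
```

```text
pos [ 0.5097 -0.0063  0.0821] pallet dx,dy -0.0019 0.012 tool tilt x,y 0.048 -0.082 F [-0.2 -7.3 -1.4] M [-0.62  0.34 -0.64] 0.0202 8.1833
```

Request:
play_rows([
  {"fingers":1,"dx":-3,"dy":-7,"dz":0,"turn":0},
  {"fingers":1,"dx":-3,"dy":-7,"dz":0,"turn":0},
  {"fingers":1,"dx":-3,"dy":-7,"dz":0,"turn":0},
  {"fingers":1,"dx":-3,"dy":-7,"dz":0,"turn":0},
  {"fingers":1,"dx":-3,"dy":-7,"dz":0,"turn":0},
  {"fingers":1,"dx":-2,"dy":-5,"dz":0,"turn":0},
])

```text
clock: 8.83
position: [0.503, -0.0225, 0.0834]
ee_rot: [0.016, 0.982, -0.189, 0.024]
contact_force: [4.8, 14.2, -6.1]
width: 0.0194
```

```bash
python3 look.py
```

```text
pos [ 0.503  -0.0225  0.0834] pallet dx,dy -0.0021 -0.0055 tool tilt x,y 0.052 -0.023 F [ 4.8 14.2 -6.1] M [ 2.78 -0.34  0.14] 0.0194 8.8333
```

Request:
play_rows([
  {"fingers":1,"dx":-3,"dy":-7,"dz":0,"turn":0},
  {"fingers":1,"dx":-3,"dy":-7,"dz":0,"turn":0},
  {"fingers":1,"dx":-3,"dy":-7,"dz":0,"turn":0},
  {"fingers":1,"dx":-2,"dy":-6,"dz":0,"turn":0},
])

```text
clock: 9.32
position: [0.5008, -0.0278, 0.0836]
ee_rot: [-0.007, 0.98, -0.199, 0.029]
contact_force: [5.6, 19.2, -2.7]
width: 0.0199
```

```bash
python3 look.py r2.png
```

```text
pos [ 0.5008 -0.0278  0.0836] pallet dx,dy -0.0022 -0.0112 tool tilt x,y 0.055 0.025 F [ 5.6 19.2 -2.7] M [ 3.15 -0.2   0.66] 0.0199 9.3167
```

View pics/r2.png

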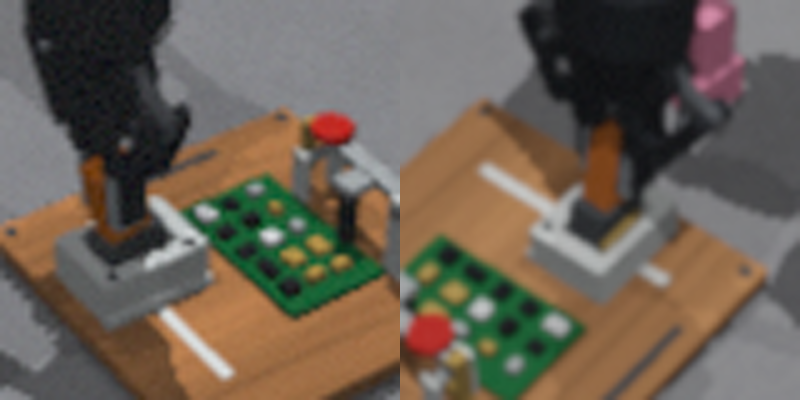

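It now leans away from the clamp. I'll push a bit further and hold.

Request:
play_rows([
  {"fingers":1,"dx":-3,"dy":-7,"dz":0,"turn":0},
  {"fingers":1,"dx":-3,"dy":-6,"dz":0,"turn":0},
  {"fingers":1,"dx":-2,"dy":-5,"dz":0,"turn":0},
  {"fingers":1,"dx":-1,"dy":-3,"dz":0,"turn":0},
])

```text
clock: 9.8
position: [0.5003, -0.0288, 0.0841]
ee_rot: [-0.027, 0.978, -0.203, 0.034]
contact_force: [2.6, 6.0, -3.4]
width: 0.0195
```

```bash
python3 look.py
```

```text
pos [ 0.5003 -0.0288  0.0841] pallet dx,dy -0.0023 -0.0123 tool tilt x,y 0.058 0.065 F [ 2.6  6.  -3.4] M [0.75 0.24 0.77] 0.0195 9.8
```

Symmetric at −12.3 mm. Now back to centre.

Request:
play_rows([
  {"fingers":1,"dx":3,"dy":7,"dz":0,"turn":0},
  {"fingers":1,"dx":3,"dy":7,"dz":0,"turn":0},
  {"fingers":1,"dx":3,"dy":7,"dz":0,"turn":0},
  {"fingers":1,"dx":2,"dy":5,"dz":0,"turn":0},
])

```text
clock: 10.28
position: [0.5055, -0.0152, 0.0843]
ee_rot: [-0.011, 0.981, -0.191, 0.031]
contact_force: [-3.7, -13.8, -0.0]
width: 0.0196
```

```bash
python3 look.py
```

```text
pos [ 0.5055 -0.0152  0.0843] pallet dx,dy -0.0025 0.0022 tool tilt x,y 0.056 0.032 F [ -3.7 -13.8  -0. ] M [-2.09  1.03  0.05] 0.0196 10.2833
```

Request:
play_rows([
  {"fingers":1,"dx":-1,"dy":-2,"dz":0,"turn":0},
  {"fingers":1,"dx":0,"dy":0,"dz":0,"turn":0},
  {"fingers":1,"dx":0,"dy":0,"dz":6,"turn":0},
  {"fingers":1,"dx":0,"dy":0,"dz":8,"turn":0},
  {"fingers":1,"dx":0,"dy":0,"dz":8,"turn":0},
], squeeze=115)

```text
clock: 10.85
position: [0.5049, -0.0161, 0.0973]
ee_rot: [-0.012, 0.981, -0.192, 0.03]
contact_force: [8.6, -2.5, -32.6]
width: 0.019
```

```bash
python3 look.py
```

```text
pos [ 0.5049 -0.0161  0.0973] pallet dx,dy -0.0027 0.0011 tool tilt x,y 0.054 0.035 F [  8.6  -2.5 -32.6] M [-0.28 -1.44  0.14] 0.019 10.85
```

Request:
play_rows([
  {"fingers":1,"dx":0,"dy":0,"dz":6,"turn":0},
  {"fingers":1,"dx":0,"dy":0,"dz":6,"turn":0},
  {"fingers":1,"dx":0,"dy":0,"dz":5,"turn":0},
  {"fingers":1,"dx":0,"dy":0,"dz":5,"turn":0},
  {"fingers":1,"dx":0,"dy":0,"dz":3,"turn":0},
  {"fingers":1,"dx":0,"dy":0,"dz":0,"turn":0},
])

```text
clock: 11.5
position: [0.5054, -0.0167, 0.1212]
ee_rot: [-0.011, 0.981, -0.192, 0.029]
contact_force: [0.1, -0.6, -2.1]
width: 0.0187
```

```bash
python3 look.py r3.png
```

```text
pos [ 0.5054 -0.0167  0.1212] pallet dx,dy -0.002 0.0008 tool tilt x,y 0.053 0.033 F [ 0.1 -0.6 -2.1] M [0.05 0.05 0.01] 0.0187 11.5
```

View pics/r3.png

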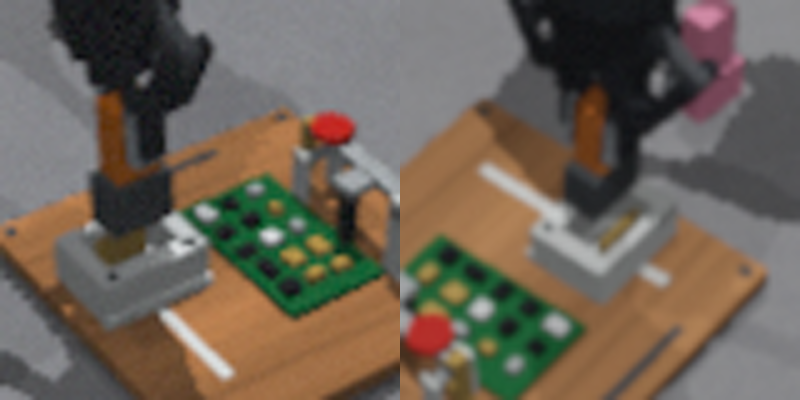

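The block is out and the foot is clear above the pocket. The force of −2.1 N matches its weight alone. I'll check the lean and height by projecting an upright model against the picture.

```bash
python3 - <<'E'
from h import *
from scipy.optimize import least_squares
from scipy.spatial.transform import Rotation as Ro
S=shot("scene");D=shot("side");a=-.375
ex=np.array([np.cos(a),np.sin(a),0]);ey=np.array([-np.sin(a),np.cos(a),0])
B=np.array([[x*14*0+x*12,y*20,z] for z in(0,32) for x in(-1,1) for y in(-1,1)]+[[x*10,y*14,80] for x in(-1,1) for y in(-1,1)]) /1000
def sil(p,v):
    R=Ro.from_rotvec(v[3]*ex+v[4]*ey).as_matrix()@np.c_[ex,ey,[0,0,1]]
    return B@R.T+v[:3]
for n,p,o in(("scene",S,(235,165)),("side",D,(205,150))):
    im=cv2.resize(p["pixels"][o[1]:o[1]+80,o[0]:o[0]+80],None,fx=6,fy=6,interpolation=2)[...,::-1].copy()
    X=sil(p,[.5065,-.0175,.064,0,0])
    uv=((proj(p,X)-o)*6).astype(int)
    for i,j in[(0,1),(1,3),(3,2),(2,0),(4,5),(5,7),(7,6),(6,4),(0,4),(1,5),(2,6),(3,7),(8,9),(9,11),(11,10),(10,8)]: cv2.line(im,tuple(map(int,uv[i])),tuple(map(int,uv[j])),(0,255,0),1)
    for i,(x,y) in enumerate([(-1,-1),(-1,1),(1,-1),(1,1)]):
        h=sil(p,[.5065,-.0175,.064,0,0])[8+i]-[0,0,.048];q=(proj(p,h)[0]-o)*6;cv2.line(im,tuple(map(int,q)),tuple(map(int,uv[8+i])),(255,255,0),1)
    globals()[n]=im
cv2.imwrite("pics/fit.png",np.hstack([cv2.resize(scene,(400,400)) if 0 else scene[60:460,:400],side[:400,:400]]))
r=blob(D,(0,130,90),(5,255,255),(190,190,225,235));r2=blob(S,(0,150,120),(5,255,255),(285,170,320,215));print("pad",tri([(D,r[0]),(S,r2[0])]).round(4))
E
```

```text
pad [0.5604 0.1064 0.0736]
```

View pics/fit.png

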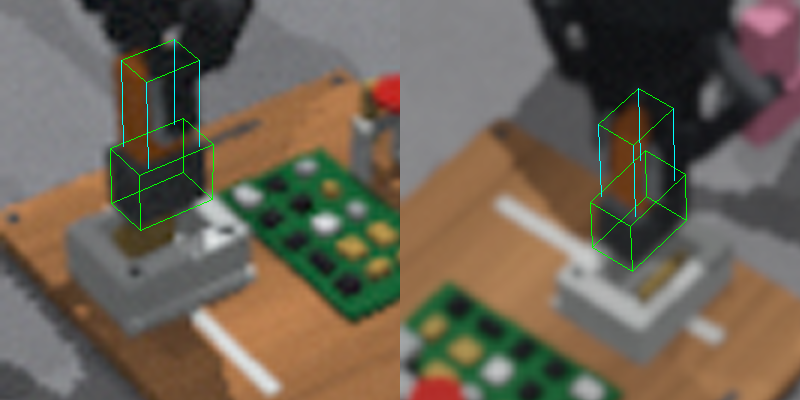

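The model overlay fits in both views: the underside is about 15 mm above the mouth, centred within a few mm, with a lean of roughly 0.1 rad (limit 0.2). The clamp pad is still at 0.074 and the board has not moved. I'll hand it in.

```bash
python3 -c "
from rig import *
s=get_state();print(s['position'],s['contact_force'],s['width'],s['clock'],abs(s['qd']).max());sign_off()"
```

```text
[ 0.50448754 -0.01651254  0.11974641] [ 0.46435834  0.45304975 -1.50706456] 0.01853612998115273 11.75 0.006616117142127925
the job is handed in; nothing more can be done
```

I pressed the clamp down until it clipped, rocked the orange-handled block both ways in its pocket, and eased it up. I handed the job in at 11.75 s, with the gripper still holding the block. No verdict is reported, so the readings below are my only evidence that it passed.

- **Clamp:** I pressed it to about its stop (40 N on the tool). Afterwards the pad measured 0.074 m high both after I let go and just before hand-in, which matches clipped.
- **Rocking:** The grip moved +12.0 mm towards the clamp, then −12.3 mm away. I put the lean at about 0.12 rad or more each way, worked out from those shifts. The pictures showed the lean each way but I did not measure the angle in them.
- **Lift:** The pull peaked at about 33 N in the readings. After that only about 2 N remained, which is roughly the block's weight.
- **Final hold:** The block's underside is about 15 mm above the pocket mouth and centred within a few mm. The arm was still at hand-in.
- **Surroundings:** The board looked unmoved in the last pictures, and the arm touched nothing but the clamp and the block. I did not re-measure the bowl, bottle or screwdriver.

**Not perfect:** the tool picked up a tilt of about 0.06 rad from the pressing and rocking. The block therefore hangs at about 0.1 rad instead of fully upright, within the 0.2 rad limit.

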